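# Make up a wound-cleaning kit and an injection kit

### The arm

A 7-joint arm with a two-finger parallel gripper is mounted at the origin on a cart in front of the work surface, level with it; the furniture and walls round the work are solid. World frame = base frame: x ahead of the robot, y to its left, z up, the work surface at z = 0. Lengths are in m, angles in rad, forces in N, time in s.
With the tool pointing down it reaches from about 0.35 to 0.9 m from the base axis. Payload 8.1 kg.
Tool frame: the origin (TCP) lies on the centre line of the jaws, within the pads' length; the fingertips stand 19 mm ahead of it and the grasp point (between the pads) is the TCP (arm.tip_reach is the distance from the TCP to the fingertips, in m); z points along the fingers, y is the line along which they close (so a half turn about z gives the same grasp; the last joint's range is limited). The gripper opens to 92 mm and grips with 3 to 60 N. Pads are 19 mm wide; open, the fingers measure 130 mm over their backs; the gripper's body (75 mm by 190 mm) begins 47 mm behind the grasp point.
Start: joints at [1.137, 0.434, 0.025, 1.573, -0.012, 1.134, -0.075], TCP at [0.203, -0.591, 0.246] pointing down, gripper open.
Joint ranges: [-2.62, 2.62], [-0.44, 2.09], [-1.27, 1.32], [0.08, 2.57], [-1.32, 4.46], [0.12, 2], [-2.74, 2.74]. Speed limits (rad/s): [2.22, 2.22, 3.01, 3.01, 3.14, 3.14, 3.14].

### API

Orientations are given as a rotation vector (axis times angle).
In Python, from cell import arm gives the robot as it stands.
- The arm moves only by the tool arm_command, never from a script. Its argument "targets" is a list that holds one entry, the list of rows, each a list of 6 numbers: the shift along the tool's x, y, z in m, then the turn, a rotation vector about the tool's x, y, z in rad. A call has 1 to 10 rows; each row shifts and turns the commanded pose from where the row before left it, along the tool's axes as they then stand; what a row does not reach is not made up. A row lasts 1/8 s, in which the tool goes at most 62.5 mm and 10.7 degrees, less where a joint would pass 70% of its speed; a pose out of reach is approached as far as the arm can. A call with a gripper value outside its range is refused whole. "jaw" is the finger opening in m, from 0 to 0.0918, set as the call begins (left out, the last holds). The fingers move at their own pace and stop on an object; "newtons" is the grip in N (left out, the last holds). Time passes only in rows, so rows that do not move let the fingers close. It gives the time, the measured TCP pose, the force, the opening and the grip force at its end, in the units of the state.
- arm.observe(): the state, without advancing time (a new reading comes with each control period).
- arm.get_image(name): name is "scene" or "top"; returns a dict with "pixels" (384x512x3 uint8, red, green, blue), "z_map" (384x512 float32, m along the optical axis (not along the pixel's ray), 0 where there is no reading), "fx", "fy", "cx", "cy" (pixels), "xyz" and "rotation" of the camera in the world. Camera axes: x right, y down, z forward; pixel columns grow to the right and rows downward; lengths in m; the calibration is good to about 2 mm. A picture is of the moment at which its call begins.
- arm.sign_off(): hands the job in; it is judged then, once.
The state is a dict: "clock": time; "joints": joint angles; "dq": joint speeds; "joint_efforts": joint torques, N m; "position": TCP position; "ee_rot": TCP orientation; "force": force on the tool from outside, world axes, zero at the start; "ft_torque": the same for the moment, N m; "width": opening from 0.0 (shut) to 1.0 (fully open); "gripper_force": force on a finger pad.
Only numpy, scipy, OpenCV 4.12 (cv2) and the standard library are available. Lean on these libraries where they do the work, as an engineer would, in place of code of your own. Each camera call takes 0.05 s, during which the arm holds its last target. There are 200 camera calls.

### The job

Make up two kits from the stock on the cart. The wound-cleaning kit, in the tray with the long slot, gets the brown bottle and the forceps (laid in the slot); the injection kit, in the tray with two plain recesses, gets the small white bottle and the carton of pads (in the larger recess, along it). Each thing rests fully down on the floor of the recess made for it, bottles and carton upright; leave the steel jar and the steel bowl where they stand.

Things in the scene. Friction and masses are not known exactly. Their poses are not given: they have to be found in the camera images.
- brown_bottle_center (a point): brown round bottle with a black cap and white label, loose, upright, 110 g. Body 52 mm in diameter from the underside to about 60 mm up, then a sloping shoulder and a narrower cap (29 mm), 90 mm tall in all. This point is on its axis, half-way up (45 mm above its underside); z is up along the bottle.
- small_bottle_center (a point): small round white bottle with a blue cap and blue band, loose, upright, 110 g. Body 45 mm in diameter from the underside to about 50 mm up, then a shoulder and a 25 mm cap, 80 mm tall in all. This point is on its axis, half-way up (40 mm above its underside); z is up along the bottle.
- pad_carton_center (a point): small blue carton of pads (not the bigger tissue box), closed, loose, 90 g: 58 mm along its own x, 88 mm along its own y, 62 mm tall (z up). This point is the centre of the carton (31 mm above its underside). Best gripped across its 58 mm.
- forceps_center (a point): steel dressing forceps with a black grip sleeve 70 mm long round the middle, loose, lying flat, 30 g: 124 mm long along its own y, 13 mm wide along its own x, 9 mm thick (z up). This point is at mid-length, mid-width, half-way up (4.5 mm above its underside); grip it here across its width. It may lie either way round in the slot.
- slot_tray: wound-cleaning tray, fixed: white with grey recess floors, 92 (own x) x 250 mm (own y). Origin: centre of underside; recess floors 4 mm above it, raised parts 12 mm. Square recess 72 x 72 mm centred at x 0, y +81 for the brown bottle. Slot 34 mm wide (x), 150 mm long (y) centred at x 0, y -42 for the forceps; from y -67 to -17 the raised parts are cut away over the full width as finger room.
- plain_tray: injection-kit tray, fixed: white with grey recess floors, 96 (own x) x 216 mm (own y). Origin: centre of underside; recess floors 4 mm above it, raised parts 12 mm. Two recesses along y, both at x 0: 66 x 66 mm centred at y +67 for the small white bottle; 80 (x) x 110 mm (y) centred at y -45 for the carton (its 88 mm side along the tray's y).
- steel_jar: bystander: lidded steel jar, 107 mm in diameter, 116 mm tall, loose, towards the back; origin at the centre of its underside. Not to be disturbed.
- steel_bowl: bystander: small round steel bowl, 98 mm in diameter, 36 mm tall, loose, towards the back; origin at the centre of its underside. Not to be disturbed. Beware: from its right edge on to the right (x beyond 0.70 m, y 0.0 to -0.33 m) a fixed wire basket hangs 0.47 to 0.57 m above the worktop; keep the wrist clear of it when swinging across.
There are look-alikes about, which are no part of the job. What is shaped like the part that bears brown_bottle_center but yellow is not meant. What is shaped like the part that bears pad_carton_center but green is not meant.

How it is judged:
At the end, for the whole second after the job is handed in: All four things rest released and still on the floor of their own recess (within 4 mm in height), centres within 14 to 16 mm of the recess centre along each tray axis; bottles and carton tilted under 0.15 rad; forceps within 0.25 rad of the slot's line (x of brown_bottle_center in the frame of slot_tray between -0.014 and 0.014 m and y of brown_bottle_center in the frame of slot_tray between 0.067 and 0.095 m and z of brown_bottle_center in the frame of slot_tray between 0.045 and 0.053 m and x of forceps_center in the frame of slot_tray between -0.014 and 0.014 m and y of forceps_center in the frame of slot_tray between -0.058 and -0.026 m and z of forceps_center in the frame of slot_tray between 0.0045 and 0.0125 m and x of small_bottle_center in the frame of plain_tray between -0.014 and 0.014 m and y of small_bottle_center in the frame of plain_tray between 0.053 and 0.081 m and z of small_bottle_center in the frame of plain_tray between 0.04 and 0.048 m and x of pad_carton_center in the frame of plain_tray between -0.015 and 0.015 m and y of pad_carton_center in the frame of plain_tray between -0.06 and -0.03 m and z of pad_carton_center in the frame of plain_tray between 0.031 and 0.039 m and angle between each of brown_bottle_center, small_bottle_center, pad_carton_center's own z axis and vertical below 0.15 rad and angle between the y axis of forceps_center and the y axis of slot_tray, either way round below 0.25 rad and linear speed of each of brown_bottle, small_bottle, pad_carton, forceps below 0.02 m/s and angular speed of each of brown_bottle, small_bottle, pad_carton, forceps below 0.3 rad/s); the robot touches nothing.
It fails at once if the steel jar is moved by more than 20 mm (distance of steel_jar from where it was at the start of the episode above 0.02 m).
It fails at once if the steel bowl is moved by more than 20 mm (distance of steel_bowl from where it was at the start of the episode above 0.02 m).
It also fails if it takes over 112 s, if anything falls off the work surface, if the arm or the gripper's body presses on something with over 40 N, if the wrist force passes 120 N, or if a joint passes its speed limit or range.

## Working session

There is one attempt and no reset: what is moved stays moved. The work goes in short steps, Python scripts to look and compute and a tool call to move; the robot and the scene stay as the last step left them, time stands still between calls to the robot, and variables do not carry over. Pictures are saved under pics/ and viewed, at most 14 in all, crops included, and the job is handed in when it is done.

Besides the shell and the picture viewer there is one more tool, called after "Call:" as name([rows], argument=value, ...), one row to a line, values as JSON. arm_command: Moves the arm, as the interface text tells. Its arguments: {"type":"object","properties":{"targets":{"type":"array","items":{"type":"array","items":{"type":"array","items":{"type":"number"}}}},"jaw":{"type":"number"},"newtons":{"type":"number"}},"required":["targets"]}

```bash
mkdir -p pics; ls; cat > h.py <<'E'
import numpy as np, cv2
from cell import arm
from scipy.spatial.transform import Rotation as R
def grab(n):
    d=arm.get_image(n); np.savez(f'{n}.npz',**{k:np.array(v) for k,v in d.items()}); return d
def load(n): return dict(np.load(f'{n}.npz'))
def rotm(d):
    r=np.array(d['rotation']); return r if r.shape==(3,3) else R.from_rotvec(r).as_matrix()
def cloud(d):
    z=d['z_map']; v,u=np.indices(z.shape)
    p=np.stack([(u-d['cx'])/d['fx']*z,(v-d['cy'])/d['fy']*z,z],-1)
    return p@rotm(d).T+np.array(d['xyz'])
def plane(d,uv,h):
    uv=np.atleast_2d(uv); r=np.c_[(uv[:,0]-d['cx'])/d['fx'],(uv[:,1]-d['cy'])/d['fy'],np.ones(len(uv))]@rotm(d).T
    o=np.array(d['xyz']); return o+r*((h-o[2])/r[:,2:3])
def save(d,name): cv2.imwrite(f'pics/{name}.png',cv2.cvtColor(d['pixels'],cv2.COLOR_RGB2BGR))
E
python3 - <<'E'
from h import *
print(arm.observe())
for n in('scene','top'):
    d=grab(n); print(n,d['xyz'],d['rotation'],d['fx'],d['cx'],d['cy'])
    cv2.imwrite(f'pics/{n}0.png',cv2.resize(cv2.cvtColor(d['pixels'],cv2.COLOR_RGB2BGR),(800,600)))
E
```

```text
pics
{'clock': 0.0, 'joints': array([ 1.13742389,  0.43525798,  0.02499569,  1.574113  , -0.01158563,
        1.13398682, -0.07507753]), 'dq': array([-8.26582075e-05, -4.57563152e-04, -2.25582934e-04, -8.37241562e-04,
       -6.47762512e-04, -4.31402382e-04, -4.93556265e-04]), 'joint_efforts': array([ 6.25297998e-04, -6.67848229e+01,  9.85170119e-01, -3.14456069e+01,
       -6.04493427e-02,  4.28140350e-02,  1.51258837e-04]), 'position': array([ 0.20275631, -0.59068265,  0.24491732]), 'ee_rot': array([-3.09720088e+00, -5.16857610e-01,  6.79587924e-04]), 'force': array([-0.26185626,  0.4325748 , -0.17509037]), 'ft_torque': array([ 0.01622927,  0.04938889, -0.02095551]), 'gripper_force': 0.0, 'width': 1.0014421067596075}
scene [-0.37560708  0.95663264  1.03288948] [-0.99619698  2.30507378 -1.18564995] 456.6857289514223 261.08749556422634 196.66273505527388
top [0.46888058 0.0199973  1.33038818] [-2.18362613  2.12138211 -0.13407521] 403.6300340097782 251.99691152840262 189.4283410899515
```

View pics/scene0.png

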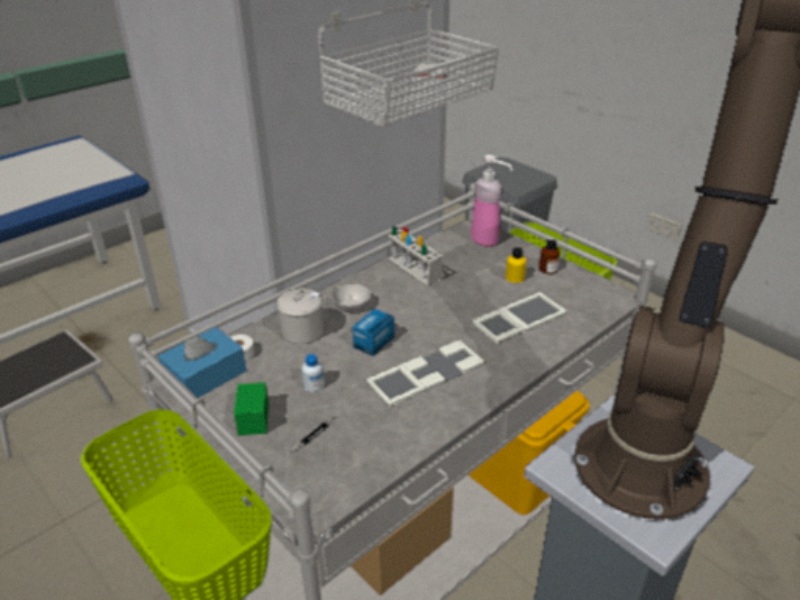

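View pics/top0.png

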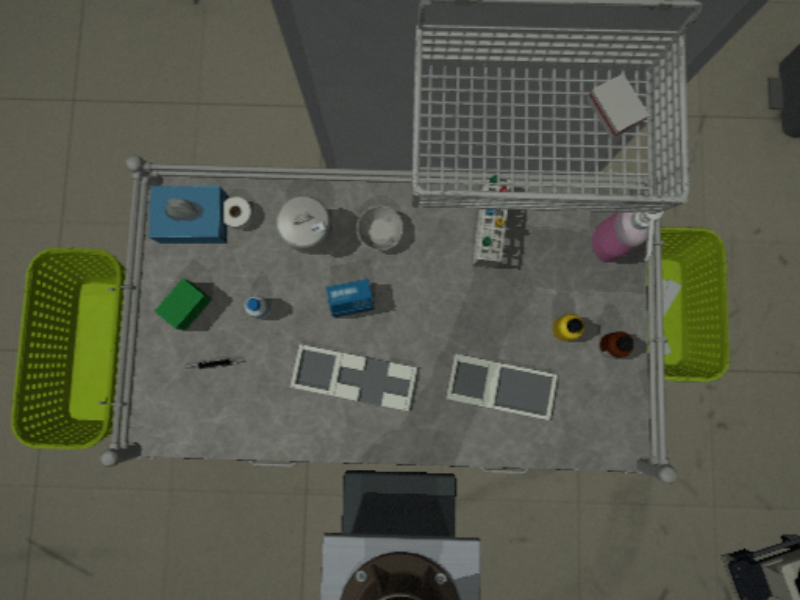

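The scene view shows the arm at the right and all the stock on the cart. In the top view (800x600 px):
- **Bottles:** the candidates are brown (617,345) and yellow (568,327). Brown with a black cap fits. The white/blue bottle is at (255,307).
- **Cartons:** the candidates are small blue (350,298), green (183,304) and the tissue box (187,215). Small blue fits.
- **Forceps:** at (214,363).
- **Trays:** the slot tray is at (355,377) and the plain tray at (502,387).

Next I'll measure these and take one confirming crop.

```bash
python3 - <<'E'
from h import *
d=load('top'); s=load('scene')
hsv=cv2.cvtColor(d['pixels'],cv2.COLOR_RGB2HSV); P=cloud(d); X,Y,Z=P[...,0],P[...,1],P[...,2]
def box(u0,v0,u1,v1):
    m=np.zeros(Z.shape,bool); m[int(v0/1.5625):int(v1/1.5625),int(u0/1.5625):int(u1/1.5625)]=1; return m
print('table z',np.median(Z[box(400,280,440,340)]))
def rep(n,m):
    print(n,m.sum(),'mean',P[m].mean(0).round(4),'min',P[m].min(0).round(3),'max',P[m].max(0).round(3))
def rect(n,m,h):
    vu=np.argwhere(m)[:,::-1].astype(float); p=plane(d,vu,h)[:,:2]
    (c,sz,a)=cv2.minAreaRect((p*1000).astype(np.float32)); print(n,'rect c',np.round(c,1),'size',np.round(sz,1),'ang',round(a,2)); return p
for n,b,h in(('brown',box(590,320,640,370),.0),('yellow',box(545,305,590,345),0),('white',box(235,285,275,325),0)):
    rep(n,b&(Z>.02)); top=b&(Z>Z[b].max()-.012); rep(' cap',top); 
    vu=np.argwhere(top)[:,::-1].astype(float); print('  ray cap',plane(d,vu.mean(0),.09 if n!='white' else .08))
b=box(315,268,385,325); rep('carton',b&(Z>.045)); rect('carton',b&(Z>.045),.062)
b=box(180,345,250,380); V=hsv[...,2]; bl=b&(V<50)
p=rect('forceps dark',bl,.009); print('V',np.percentile(V[b],[1,5,50,95,99]))
c=p.mean(0); w,v=np.linalg.eigh(np.cov((p-c).T)); print('pca',c,v[:,1])
for n,bx in(('slot',box(280,335,430,420)),('plain',box(435,345,570,430))):
    m=bx&(V>150)&(hsv[...,1]<60); 
    k,l,st,_=cv2.connectedComponentsWithStats(m.astype(np.uint8)); print(n,st[1:,4]); rect(n,m,.012)
    print(np.percentile(Z[m],[5,50,95]))
rep('jar',box(270,190,335,260)&(Z>.1)); rep('bowl',box(345,198,415,258)&(Z>.01))
im=cv2.cvtColor(d['pixels'],cv2.COLOR_RGB2BGR)
f=lambda a,b,c,e: cv2.resize(im[b:e,a:c],(400,300),interpolation=cv2.INTER_CUBIC)
cv2.imwrite('pics/crop1.png',np.vstack([np.hstack([f(345,190,425,250),f(195,165,275,225)]),np.hstack([f(130,165,210,225),f(100,205,180,265)])]))
E
```

```text
table z 0.001401917622421256
brown 278 mean [ 0.548  -0.4182  0.0703] min [ 0.469 -0.45   0.022] max [0.576 0.02  1.33 ]
 cap 1 mean [0.4689 0.02   1.3304] min [0.469 0.02  1.33 ] max [0.469 0.02  1.33 ]
  ray cap [[ 0.51795911 -0.44314316  0.09      ]]
yellow 268 mean [ 0.5778 -0.3133  0.0992] min [ 0.469 -0.354  0.02 ] max [0.607 0.02  1.33 ]
 cap 7 mean [0.4689 0.02   1.3304] min [0.469 0.02  1.33 ] max [0.469 0.02  1.33 ]
  ray cap [[ 0.56347456 -0.30954464  0.09      ]]
white 187 mean [0.6037 0.3055 0.0669] min [0.469 0.02  0.023] max [0.627 0.333 1.33 ]
 cap 1 mean [0.4689 0.02   1.3304] min [0.469 0.02  1.33 ] max [0.469 0.02  1.33 ]
  ray cap [[0.5687742  0.26863551 0.08      ]]
carton 530 mean [0.6268 0.1185 0.0799] min [0.469 0.02  0.047] max [0.665 0.168 1.33 ]
carton rect c [633.4 126.7] size [ 79.9 120.9] ang 1.65
forceps dark rect c [488.1 397.3] size [13.  68.9] ang 6.85
V [  4.   24.7 102.  109.  111. ]
pca [0.48802979 0.39846976] [-0.15138055  0.98847556]
slot [451 280]
slot rect c [468.3 108.3] size [245.6  89.5] ang 80.41
[0.00841357 0.01299123 0.0176649 ]
plain [  1   2   2   6   1   3   3   4   3   2 284   4   2   1   2   3  10  10
   2   2   3   1]
plain rect c [ 458.  -199.9] size [210.8  93.4] ang 79.9
[0.00960945 0.01353771 0.01823847]
jar 243 mean [0.7669 0.2108 0.1333] min [0.469 0.02  0.1  ] max [0.814 0.26  1.33 ]
bowl 407 mean [0.7806 0.0628 0.0592] min [0.469 0.003 0.01 ] max [0.83  0.112 1.33 ]
```

View pics/crop1.png

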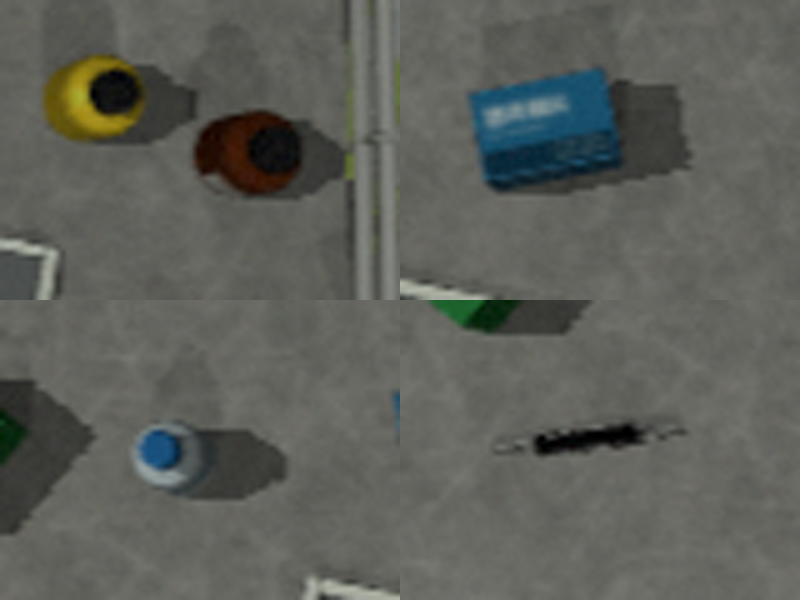

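The crop confirms them: brown bottle with black cap and label at top px (400,220), yellow look-alike at (368,208), blue carton near (224,193), white bottle with blue cap at (162,195), and forceps near (137,233). I'll refine, filtering out pixels with no depth reading.

```bash
python3 - <<'E'
from h import *
d=load('top'); 
hsv=cv2.cvtColor(d['pixels'],cv2.COLOR_RGB2HSV); P=cloud(d); P[(d['z_map']==0)|(P[...,2]>.3)]=-1; Z=P[...,2]; H,S,V=cv2.split(hsv)
def box(c,r):
    m=np.zeros(Z.shape,bool); m[c[1]-r:c[1]+r,c[0]-r:c[0]+r]=1; return m
def capfit(n,m,h):
    k,l,st,ce=cv2.connectedComponentsWithStats(m.astype(np.uint8)); i=1+st[1:,4].argmax(); print(n,ce[i],st[i,4],plane(d,ce[i],h).round(4))
capfit('brown cap',box((400,220),9)&(V<45)&(Z>.07),.09)
capfit('white cap',box((162,195),9)&(H>95)&(H<125)&(S>120),.08)
m=box((224,191),22)&(Z>.052); m=cv2.morphologyEx(m.astype(np.uint8),cv2.MORPH_OPEN,np.ones((3,3)))>0
p=P[m][:,:2]
for q in(p,plane(d,np.argwhere(m)[:,::-1].astype(float),.062)[:,:2]): print('carton',[np.round(x,1) for x in cv2.minAreaRect((q*1000).astype(np.float32))],q.mean(0))
for n,t in(('brown',(396,220)),('white',(164,196))):
    b=box(t,16)&(Z>.02); print(n,P[b].min(0).round(3),P[b].max(0).round(3),np.percentile(Z[b],97))
for n,c,r in(('jar',(193,143),24),('bowl',(243,147),24),('rack',(318,150),25),('yellow',(364,209),14),('green',(117,195),20),('rail r',(420,220),10)):
    b=box(c,r)&(Z>.02); print(n,P[b].min(0).round(3),P[b].max(0).round(3))
# scene crosscheck: cap rays
s=load('scene'); hs=cv2.cvtColor(s['pixels'],cv2.COLOR_RGB2HSV)
def sc(n,c,m,h,r=9):
    b=np.zeros(m.shape,bool); b[c[1]-r:c[1]+r,c[0]-r:c[0]+r]=1
    k,l,st,ce=cv2.connectedComponentsWithStats((m&b).astype(np.uint8)); i=1+st[1:,4].argmax(); print('scene',n,ce[i],st[i,4],plane(s,ce[i],h).round(4))
sc('brown',(352,157),hs[...,2]<45,.082,7); sc('white',(199,231),(hs[...,0]>95)&(hs[...,0]<125)&(hs[...,1]>120),.074,7)
E
```

```text
brown cap [398.92857143 219.51190476] 84 [[ 0.5495 -0.4252  0.09  ]]
white cap [161.57142857 194.53061224] 49 [[0.6066 0.3095 0.08  ]]
carton [array([630. , 120.3]), array([58.3, 87.9]), np.float64(12.7)] [0.62970488 0.11962843]
carton [array([629.3, 120. ]), array([59. , 88.2]), np.float64(13.1)] [0.62988569 0.1197418 ]
brown [ 0.525 -0.45   0.022] [ 0.576 -0.402  0.097] 0.0931473316312996
white [0.585 0.29  0.023] [0.627 0.333 0.086] 0.08319176192337192
jar [0.723 0.167 0.021] [0.83  0.269 0.119]
bowl [0.731 0.016 0.02 ] [0.83  0.112 0.044]
rack [ 0.708 -0.193  0.021] [ 0.816 -0.135  0.102]
yellow [ 0.557 -0.354  0.02 ] [ 0.607 -0.303  0.096]
green [0.555 0.416 0.02 ] [0.658 0.514 0.07 ]
rail r [ 0.522 -0.508  0.043] [ 0.584 -0.482  0.104]
scene brown [352.55172414 156.5862069 ] 29 [[ 0.5417 -0.4195  0.082 ]]
scene white [199. 230.] 45 [[0.6034 0.3142 0.074 ]]
```

Targets worked out by ray casting:

| Item | Pick (x, y) | Place (x, y) |
|---|---|---|
| Brown bottle | (0.550, -0.426) | (0.482, 0.188) |
| White bottle | (0.606, 0.310) | (0.470, -0.134) |
| Carton | (0.630, 0.120), short axis 12.7° | (0.450, -0.244), short axis -10.1° |
| Forceps | (0.488, 0.398), short axis about 8° | (0.461, 0.067), short axis -9.6° |

First I'll turn the tool so that tool x is world +y and tool y is world +x.

Call:
arm_command([
  [[0,0,0,0,0,-0.155],[0,0,0,0,0,-0.155],[0,0,0,0,0,-0.155],[0,0,0,0,0,-0.155],[0,0,0,0,0,-0.155],[0,0,0,0,0,-0.155],[0,0,0,0,0,-0.155],[0,0,0,0,0,-0.155],[0,0,0,0,0,0]],
], jaw=0.09, newtons=20)

```text
clock: 1.23
position: [0.2027, -0.591, 0.2453]
ee_rot: [-2.222, -2.22, -0.001]
force: [0.1, 0.5, -0.4]
width: 0.979
gripper_force: 0.0
```

Call:
arm_command([
  [[0.018,0.039,0,0,0,0],[0.018,0.039,0,0,0,0],[0.018,0.039,0,0,0,0],[0.018,0.039,0,0,0,0],[0.018,0.039,0,0,0,0],[0.018,0.039,0,0,0,0],[0.019,0.038,0,0,0,0],[0.019,0.038,0,0,0,0],[0.019,0.037,0,0,0,0],[0,0,0,0,0,0]],
])

```text
clock: 2.48
position: [0.5536, -0.4222, 0.2451]
ee_rot: [-2.218, -2.223, -0.004]
force: [0.4, -0.5, 0.0]
width: 0.983
gripper_force: 0.0
```

Call:
arm_command([
  [[0,0,0.04,0,0,0],[0,0,0.04,0,0,0],[0,0,0.04,0,0,0],[0,0,0.03,0,0,0],[0,0,0.02,0,0,0],[0,0,0.013,0,0,0],[0,0,0.01,0,0,0],[0,0,0,0,0,0],[0,0,0,0,0,0]],
])

```text
clock: 3.6
position: [0.5505, -0.4265, 0.0536]
ee_rot: [2.221, 2.22, 0.0]
force: [-0.5, 0.5, 0.6]
width: 0.985
gripper_force: 0.0
```

Call:
arm_command([
  [[0,0,0,0,0,0],[0,0,0,0,0,0],[0,0,0,0,0,0],[0,0,0,0,0,0],[0,0,0,0,0,0],[0,0,0,0,0,0],[0,0,0,0,0,0],[0,0,0,0,0,0]],
], jaw=0.03, newtons=20)

```text
clock: 4.6
position: [0.5501, -0.4262, 0.0528]
ee_rot: [2.221, 2.221, 0.0]
force: [1.2, -0.1, 0.8]
width: 0.561
gripper_force: 20.0
```

Call:
arm_command([
  [[0,0,-0.03,0,0,0],[0,0,-0.04,0,0,0],[0,0,-0.04,0,0,0],[0,0,-0.03,0,0,0],[0.03,-0.004,0,0,0,0],[0.045,-0.005,0,0,0,0],[0.045,-0.005,0,0,0,0],[0.045,-0.005,0,0,0,0],[0.045,-0.005,0,0,0,0],[0.045,-0.005,0,0,0,0]],
])

```text
clock: 5.85
position: [0.5203, -0.1698, 0.1926]
ee_rot: [-2.221, -2.221, 0.001]
force: [0.6, 0.4, -1.7]
width: 0.563
gripper_force: 20.0
```

Call:
arm_command([
  [[0.045,-0.005,0,0,0,0],[0.045,-0.005,0,0,0,0],[0.045,-0.005,0,0,0,0],[0.045,-0.005,0,0,0,0],[0.045,-0.005,0,0,0,0],[0.045,-0.005,0,0,0,0],[0.045,-0.005,0,0,0,0],[0.03,-0.004,0,0,0,0],[0,0,0,0,0,0],[0,0,0,0,0,0]],
])

```text
clock: 7.1
position: [0.4819, 0.1729, 0.1925]
ee_rot: [2.222, 2.221, -0.002]
force: [-0.5, -0.5, -1.1]
width: 0.561
gripper_force: 20.0
```

Call:
arm_command([
  [[0.015,0,0.02,0,0,0],[0,0,0.035,0,0,0],[0,0,0.03,0,0,0],[0,0,0.02,0,0,0],[0,0,0.015,0,0,0],[0,0,0.01,0,0,0],[0,0,0.005,0,0,0],[0,0,0,0,0,0],[0,0,0,0,0,0]],
])

```text
clock: 8.22
position: [0.4824, 0.189, 0.0582]
ee_rot: [2.221, 2.221, 0.001]
force: [-0.6, -0.6, -1.1]
width: 0.561
gripper_force: 20.0
```

Call:
arm_command([
  [[0,0,0.001,0,0,0],[0,0,0,0,0,0]],
])

```text
clock: 8.48
position: [0.4821, 0.1888, 0.0569]
ee_rot: [2.221, 2.221, 0.0]
force: [-0.1, -0.2, -1.4]
width: 0.564
gripper_force: 20.0
```

Call:
arm_command([
  [[0,0,0,0,0,0],[0,0,0,0,0,0],[0,0,0,0,0,0],[0,0,0,0,0,0],[0,0,-0.03,0,0,0],[0,0,-0.04,0,0,0],[0,0,-0.05,0,0,0],[0,0,-0.02,0,0,0],[0.02,0,0,0,0,0],[0.04,0,0,0,0,0]],
], jaw=0.09)

```text
clock: 9.72
position: [0.4828, 0.2477, 0.1971]
ee_rot: [2.224, 2.216, 0.0]
force: [0.4, 0.7, 0.3]
width: 0.977
gripper_force: 0.0
```

Call:
arm_command([
  [[0.05,0.003,0,0,0,0],[0.05,0.003,0,0,0,0],[0.04,0,0,0,0,0],[0.01,0,0,0,0,-0.07],[0,0,0.03,0,0,-0.07],[0,0,0.04,0,0,0],[0,0,0.04,0,0,0],[0,0,0.02,0,0,0],[0,0,0,0,0,0],[0,0,0,0,0,0]],
], jaw=0.045)

```text
clock: 10.98
position: [0.4887, 0.3997, 0.0682]
ee_rot: [2.061, 2.371, 0.003]
force: [-0.0, 0.2, 0.1]
width: 0.493
gripper_force: 0.0
```

```bash
python3 - <<'E'
from h import *
d=grab('top'); s=grab('scene')
a=cv2.cvtColor(d['pixels'],cv2.COLOR_RGB2BGR); b=cv2.cvtColor(s['pixels'],cv2.COLOR_RGB2BGR)
cv2.imwrite('pics/chk1.png',np.hstack([cv2.resize(a[190:290,90:290],(400,200)),cv2.resize(b[170:310,150:350],(400,280))[:200]]) if 0 else np.vstack([cv2.resize(a[195:275,90:290],(750,300),interpolation=2),cv2.resize(b[200:300,150:400],(750,300),interpolation=2)]))
E
```

```text
(no output)
```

View pics/chk1.png

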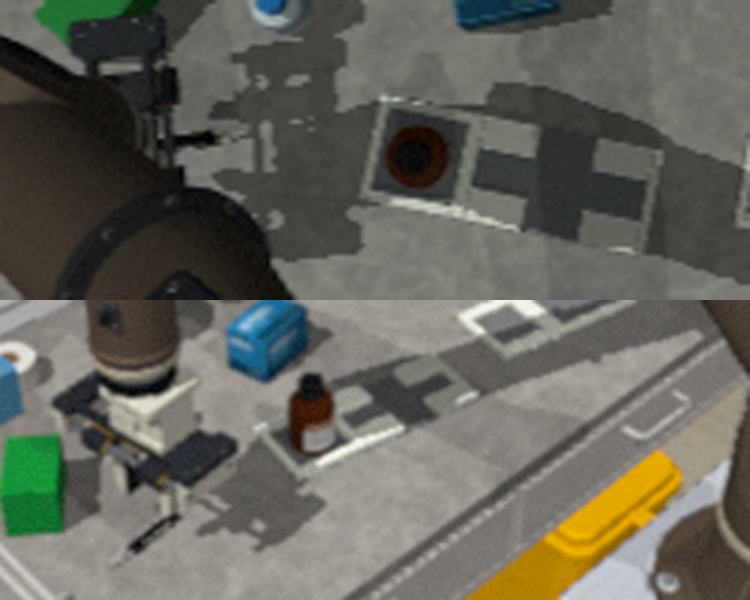

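The brown bottle stands upright in the square recess (crop px 413,155) and the fingers straddle the forceps. Descending now.

Call:
arm_command([
  [[0,0,0.015,0,0,0],[0,0,0.015,0,0,0],[0,0,0.01,0,0,0],[0,0,0.005,0,0,0],[0,0,0.002,0,0,0],[0,0,0,0,0,0],[0,0,0,0,0,0]],
])

```text
clock: 11.95
position: [0.4883, 0.3991, 0.02]
ee_rot: [2.061, 2.371, 0.001]
force: [-0.1, -0.6, -0.5]
width: 0.49
gripper_force: 0.0
```

Call:
arm_command([
  [[0,0,0,0,0,0],[0,0,0,0,0,0],[0,0,0,0,0,0],[0,0,0,0,0,0],[0,0,0,0,0,0],[0,0,0,0,0,0],[0,0,0,0,0,0]],
], jaw=0.0, newtons=15)

```text
clock: 12.82
position: [0.4881, 0.3988, 0.0197]
ee_rot: [2.061, 2.371, 0.0]
force: [0.4, -0.0, -0.4]
width: 0.141
gripper_force: 15.0
```

Call:
arm_command([
  [[0,0,-0.03,0,0,0],[0,0,-0.04,0,0,0],[0,0,-0.05,0,0,0],[0,0,-0.04,0,0,0.154],[0,0,0,0,0,0.154],[-0.04,0.004,0,0,0,0],[-0.045,0.004,0,0,0,0],[-0.045,0.004,0,0,0,0],[-0.045,0.004,0,0,0,0],[-0.045,0.004,0,0,0,0]],
])

```text
clock: 14.08
position: [0.4706, 0.1771, 0.1797]
ee_rot: [2.4, 2.027, 0.0]
force: [-0.0, -0.5, 0.3]
width: 0.14
gripper_force: 15.0
```

Call:
arm_command([
  [[-0.045,0.004,0,0,0,0],[-0.045,0.004,0,0,0,0],[-0.022,0.001,0,0,0,0],[0,0,0.03,0,0,0],[0,0,0.04,0,0,0],[0,0,0.03,0,0,0],[0,0,0.02,0,0,0],[0,0,0,0,0,0],[0,0,0,0,0,0]],
])

```text
clock: 15.2
position: [0.4615, 0.0669, 0.0604]
ee_rot: [2.4, 2.027, 0.001]
force: [0.3, 0.3, -1.0]
width: 0.143
gripper_force: 15.0
```

Call:
arm_command([
  [[0,0,0.015,0,0,0],[0,0,0.01,0,0,0],[0,0,0.006,0,0,0],[0,0,0.004,0,0,0],[0,0,0,0,0,0],[0,0,0,0,0,0]],
])

```text
clock: 15.95
position: [0.4612, 0.0667, 0.0249]
ee_rot: [2.4, 2.027, 0.0]
force: [-0.2, -0.6, 0.1]
width: 0.141
gripper_force: 15.0
```

Call:
arm_command([
  [[0,0,0,0,0,0],[0,0,0,0,0,0],[0,0,0,0,0,0],[0,0,0,0,0,0],[0,0,-0.03,0,0,0],[0,0,-0.04,0,0,0],[0,0,-0.05,0,0,0],[0,0,-0.05,0,0,-0.168],[0,0,0,0,0,0],[0,0,0,0,0,0]],
], jaw=0.045)

```text
clock: 17.2
position: [0.4608, 0.0663, 0.1945]
ee_rot: [2.223, 2.22, -0.001]
force: [-0.2, 0.3, 0.2]
width: 0.49
gripper_force: 0.0
```

Call:
arm_command([
  [[0.035,0.02,0,0,0,0],[0.035,0.021,0,0,0,0],[0.035,0.021,0,0,0,0],[0.035,0.021,0,0,0,0],[0.035,0.021,0,0,0,0],[0.035,0.021,0,0,0,0],[0.035,0.02,0,0,0,0],[0,0,0.02,0,0,0],[0,0,0.03,0,0,0],[0,0,0,0,0,0]],
], jaw=0.09)

```text
clock: 18.45
position: [0.6038, 0.3093, 0.1403]
ee_rot: [-2.221, -2.22, 0.013]
force: [0.8, -1.5, 0.2]
width: 0.983
gripper_force: 0.0
```

Call:
arm_command([
  [[0,0,0.03,0,0,0],[0,0,0.03,0,0,0],[0,0,0.02,0,0,0],[0,0,0.015,0,0,0],[0,0,0.007,0,0,0],[0,0,0,0,0,0],[0,0,0,0,0,0]],
])

```text
clock: 19.32
position: [0.6066, 0.312, 0.0436]
ee_rot: [2.221, 2.221, 0.002]
force: [0.1, 0.0, -0.7]
width: 0.977
gripper_force: 0.0
```

Call:
arm_command([
  [[0,0,0,0,0,0],[0,0,0,0,0,0],[0,0,0,0,0,0],[0,0,0,0,0,0],[0,0,0,0,0,0],[0,0,0,0,0,0],[0,0,0,0,0,0],[0,0,0,0,0,0]],
], jaw=0.025, newtons=20)

```text
clock: 20.32
position: [0.6063, 0.3117, 0.0428]
ee_rot: [2.222, 2.221, 0.0]
force: [1.4, 0.1, 0.7]
width: 0.486
gripper_force: 20.0
```

Call:
arm_command([
  [[0,0,-0.03,0,0,0],[0,0,-0.04,0,0,0],[0,0,-0.05,0,0,0],[0,0,-0.03,0,0,0],[-0.036,-0.012,0,0,0,0],[-0.041,-0.0125,0,0,0,0],[-0.041,-0.0125,0,0,0,0],[-0.041,-0.0125,0,0,0,0],[-0.041,-0.0125,0,0,0,0],[-0.041,-0.0125,0,0,0,0]],
])

```text
clock: 21.58
position: [0.5306, 0.0693, 0.1925]
ee_rot: [-2.221, -2.221, 0.001]
force: [-0.2, -1.3, -1.5]
width: 0.483
gripper_force: 20.0
```

Call:
arm_command([
  [[-0.041,-0.0125,0,0,0,0],[-0.041,-0.0125,0,0,0,0],[-0.041,-0.0125,0,0,0,0],[-0.041,-0.0125,0,0,0,0],[-0.041,-0.012,0,0,0,0],[0,0,0.02,0,0,0],[0,0,0.04,0,0,0],[0,0,0.03,0,0,0],[0,0,0,0,0,0],[0,0,0,0,0,0]],
])

```text
clock: 22.82
position: [0.4701, -0.1342, 0.1036]
ee_rot: [2.221, 2.221, 0.001]
force: [0.5, -0.5, -1.5]
width: 0.488
gripper_force: 20.0
```

Call:
arm_command([
  [[0,0,0.02,0,0,0],[0,0,0.02,0,0,0],[0,0,0.01,0,0,0],[0,0,0.005,0,0,0],[0,0,0.0015,0,0,0],[0,0,0,0,0,0],[0,0,0,0,0,0]],
])

```text
clock: 23.7
position: [0.4699, -0.1344, 0.0467]
ee_rot: [2.221, 2.221, 0.001]
force: [-0.5, -0.6, 2.3]
width: 0.486
gripper_force: 20.0
```

Call:
arm_command([
  [[0,0,0,0,0,0],[0,0,0,0,0,0],[0,0,0,0,0,0],[0,0,0,0,0,0],[0,0,-0.03,0,0,0],[0,0,-0.04,0,0,0],[0,0,-0.05,0,0,0],[0,0,-0.03,0,0,0],[0,0,0,0,0,0],[0,0,0,0,0,0]],
], jaw=0.09)

```text
clock: 24.95
position: [0.4691, -0.1344, 0.1956]
ee_rot: [-2.221, -2.221, 0.001]
force: [-0.1, -0.4, 0.2]
width: 0.981
gripper_force: 0.0
```

Call:
arm_command([
  [[0.036,0.023,0,0,0,0],[0.036,0.023,0,0,0,0],[0.036,0.023,0,0,0,0],[0.036,0.023,0,0,0,0],[0.036,0.023,0,0,0,0],[0.037,0.023,0,0,0,0],[0.037,0.023,0,0,0,0],[0,0,0.02,0,0,-0.112],[0,0,0.03,0,0,-0.112],[0,0,0,0,0,0]],
])

```text
clock: 26.2
position: [0.6283, 0.1188, 0.1423]
ee_rot: [-1.957, -2.452, 0.009]
force: [-0.7, -0.5, -0.5]
width: 0.982
gripper_force: 0.0
```

Call:
arm_command([
  [[0,0,0,0,0,0],[0,0,0.02,0,0,0],[0,0,0.02,0,0,0],[0,0,0,0,0,0]],
])

```text
clock: 26.7
position: [0.6292, 0.1191, 0.104]
ee_rot: [-1.958, -2.454, 0.005]
force: [-0.6, -0.1, 0.8]
width: 0.982
gripper_force: 0.0
```

```bash
python3 - <<'E'
from h import *
d=grab('top'); s=grab('scene')
a=cv2.cvtColor(d['pixels'],cv2.COLOR_RGB2BGR); b=cv2.cvtColor(s['pixels'],cv2.COLOR_RGB2BGR)
cv2.imwrite('pics/chk2.png',np.vstack([cv2.resize(a[175:275,150:400],(750,300),interpolation=2),cv2.resize(b[175:275,150:400],(750,300),interpolation=2)]))
E
```

```text
(no output)
```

View pics/chk2.png

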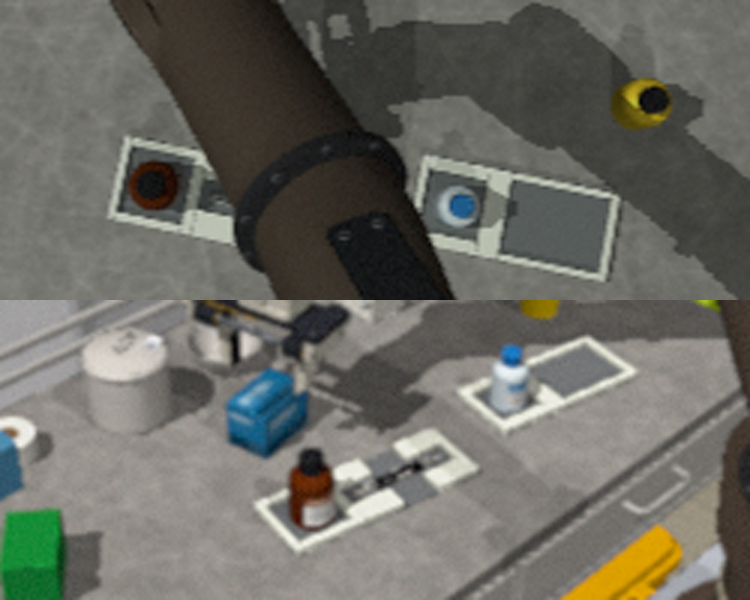

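The brown bottle, forceps (scene crop px 395,472) and white bottle (510,380) sit in their recesses, and the carton (267,410) lies between the open fingers. Descending to grip it.

Call:
arm_command([
  [[0.001,0,0.015,0,0,0],[0,0,0.02,0,0,0],[0,0,0.015,0,0,0],[0,0,0.01,0,0,0],[0,0,0.006,0,0,0],[0,0,0,0,0,0],[0,0,0,0,0,0]],
])

```text
clock: 27.68
position: [0.6308, 0.1208, 0.0407]
ee_rot: [1.959, 2.455, 0.001]
force: [-0.9, -0.6, -0.4]
width: 0.981
gripper_force: 0.0
```

Call:
arm_command([
  [[0,0,0,0,0,0],[0,0,0,0,0,0],[0,0,0,0,0,0],[0,0,0,0,0,0],[0,0,0,0,0,0],[0,0,0,0,0,0],[0,0,0,0,0,0]],
], jaw=0.04, newtons=20)

```text
clock: 28.55
position: [0.6305, 0.1206, 0.0403]
ee_rot: [1.959, 2.456, 0.0]
force: [0.8, 0.2, 1.2]
width: 0.629
gripper_force: 20.0
```

Call:
arm_command([
  [[0,0,-0.03,0,0,0],[0,0,-0.04,0,0,0],[0,0,-0.05,0,0,0],[0,0,-0.03,0,0,0.133],[0,0,0,0,0,0.133],[0,0,0,0,0,0.134],[-0.034,-0.01,0,0,0,0],[-0.04,-0.0115,0,0,0,0],[-0.04,-0.0115,0,0,0,0],[-0.04,-0.0115,0,0,0,0]],
])

```text
clock: 29.8
position: [0.5586, -0.0244, 0.1899]
ee_rot: [-2.408, -2.018, 0.001]
force: [0.5, -1.4, -1.5]
width: 0.632
gripper_force: 20.0
```

Call:
arm_command([
  [[-0.04,-0.0115,0,0,0,0],[-0.04,-0.0115,0,0,0,0],[-0.04,-0.0115,0,0,0,0],[-0.04,-0.0115,0,0,0,0],[-0.04,-0.0115,0,0,0,0],[-0.036,-0.0115,0,0,0,0],[0,0,0.03,0,0,0],[0,0,0.04,0,0,0],[0,0,0,0,0,0],[0,0,0,0,0,0]],
])

```text
clock: 31.05
position: [0.4509, -0.2434, 0.1212]
ee_rot: [2.407, 2.018, 0.001]
force: [1.0, 0.4, -0.3]
width: 0.632
gripper_force: 20.0
```

Call:
arm_command([
  [[-0.001,-0.001,0.03,0,0,0],[0,0,0.02,0,0,0],[0,0,0.015,0,0,0],[0,0,0.007,0,0,0],[0,0,0.0045,0,0,0],[0,0,0,0,0,0],[0,0,0,0,0,0]],
])

```text
clock: 31.92
position: [0.4495, -0.2444, 0.0441]
ee_rot: [2.408, 2.017, 0.0]
force: [0.1, -0.1, -0.9]
width: 0.638
gripper_force: 20.0
```

Call:
arm_command([
  [[0,0,0,0,0,0],[0,0,0,0,0,0],[0,0,0,0,0,0],[0,0,0,0,0,0],[0,0,-0.03,0,0,0],[0,0,-0.04,0,0,0],[0,0,-0.05,0,0,0],[0,0,-0.05,0,0,0],[0,0,-0.04,0,0,0],[0,0,0,0,0,0]],
], jaw=0.09)

```text
clock: 33.17
position: [0.4508, -0.2448, 0.2569]
ee_rot: [2.404, 2.014, 0.004]
force: [1.1, 0.9, -0.9]
width: 0.98
gripper_force: 0.0
```

Call:
arm_command([
  [[-0.05,0,0,0,0,0],[-0.05,0,0,0,0,0],[-0.05,0,0,0,0,0],[-0.05,0,0,0,0,0],[0,0,0,0,0,0],[0,0,0,0,0,0]],
])

```text
clock: 33.92
position: [0.414, -0.4403, 0.2525]
ee_rot: [-2.406, -2.016, -0.001]
force: [-0.7, 0.7, 0.9]
width: 0.982
gripper_force: 0.0
```

```bash
python3 - <<'E'
from h import *
d=grab('top'); s=grab('scene')
P=cloud(d); P[(d['z_map']==0)|(P[...,2]>.3)]=-1
def rel(c,ang,p): c=np.array(c);a=np.radians(ang);y=np.array([np.cos(a),np.sin(a)]);x=np.array([y[1],-y[0]]);return np.round([(p-c)@x,(p-c)@y],4)
X,Y,Z=P[...,0],P[...,1],P[...,2]
near=lambda x,y,r:np.hypot(X-x,Y-y)<r
for n,t,r,zlo,tray in(('brown',(.482,.188),.06,.08,'s'),('white',(.470,-.134),.05,.072,'p'),('carton',(.45,-.244),.07,.055,'p')):
    m=near(*t,r)&(Z>zlo); c=P[m].mean(0); a=((.4683,.1083),80.4) if tray=='s' else ((.458,-.1999),79.9)
    print(n,m.sum(),c.round(3),'tray xy',rel(*a,c[:2]),np.percentile(Z[m],[50,97]).round(3))
V=cv2.cvtColor(d['pixels'],cv2.COLOR_RGB2HSV)[...,2]; m=near(.461,.067,.06)&(V<45); c=P[m].mean(0); w,v=np.linalg.eigh(np.cov(P[m][:,:2].T)); print('forceps',m.sum(),rel((.4683,.1083),80.4,c[:2]),np.degrees(np.arctan2(v[1,1],v[0,1])),np.median(Z[m]))
a=cv2.cvtColor(d['pixels'],cv2.COLOR_RGB2BGR); b=cv2.cvtColor(s['pixels'],cv2.COLOR_RGB2BGR)
cv2.imwrite('pics/chk3.png',np.vstack([cv2.resize(a[175:275,150:400],(750,300),interpolation=2),cv2.resize(b[175:275,150:400],(750,300),interpolation=2)]))
E
```

```text
brown 70 [0.481 0.185 0.094] tray xy [-0.0003  0.078 ] [0.094 0.098]
white 55 [ 0.468 -0.133  0.085] tray xy [-0.0015  0.0681] [0.085 0.089]
carton 547 [ 0.448 -0.244  0.068] tray xy [-0.0021 -0.0451] [0.068 0.072]
forceps 79 [-0.0001 -0.0373] 76.39410969772689 0.012696633880025843
```

View pics/chk3.png

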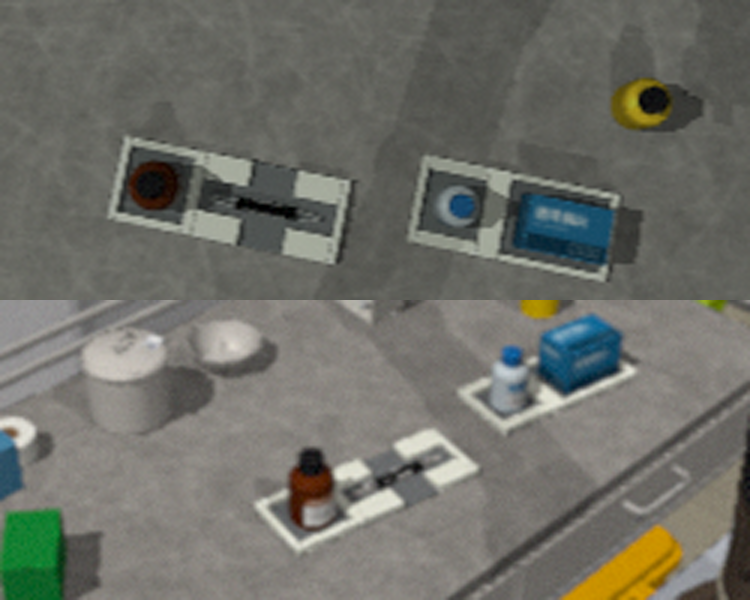

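All four items are in their recesses, within 5 mm of centre and upright, and the jar and bowl are untouched. The robot is clear, so I'm handing in.

```bash
python3 -c "
from cell import arm; print(arm.sign_off())"
```

```text
the job is handed in; nothing more can be done
None
```

Both kits are made up and the job is handed in at about 34 s: the last camera check showed all four items in their own recesses within 5 mm of centre, and the jar and bowl where they stood; the sign-off gave no verdict.

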